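# Screwdriver from the leaning block into its tray cutout

### The job

Pull the teal screwdriver out of the leaning wooden block and lay it down in its cutout in the black-and-yellow tool tray, handle in the wide part and shank in the narrow part, down on the yellow floor of the cutout. Do not drop it, leave the black screwdriver in the block, and do not disturb the other things on the worktop.

Things in the scene. Friction and masses are not known exactly. Their poses are not given: they have to be found in the camera images.
- teal_screwdriver: Teal-handled screwdriver, 212 mm long, 0.11 kg. Origin halfway along, 15 mm beside its axis; +y runs from blade to handle end. Handle 29 mm thick, y = 6 to 106 mm; shank 6.4 mm thick. At the start the shank stands in either bore of the block, handle shoulder on the block, handle end up, leaning 45 degrees away from the robot. Held by gravity only; slides out along its axis, free after 115 mm.
- teal_grip (a point): Point on the long axis of the teal screwdriver in the middle of its handle, 50 mm from the handle's shoulder; a good place to grip, near the centre of mass.
- teal_tip (a point): Tip of the teal screwdriver's blade, on its long axis, 162 mm from teal_grip.
- black_screwdriver: Black-handled screwdriver, 242 mm long, handle 29 mm thick and 100 mm long, origin and axes as on the teal one. It stands loose in the other bore, parallel to the teal one and 100 mm beside it, its handle beginning about 15 mm above the block's top face and its end 220 mm above the worktop; it must stay there.
- holder: Fixed wooden block on a dark base 150 x 200 mm; origin at the centre of the base's underside, z up. The block, 160 mm wide along y and 50 mm thick, leans 45 degrees towards own +x (away from the robot, turned by up to 0.3 rad). Two bores 11 mm wide, 115 mm deep, along the lean, at own y = +50 and -50 mm; mouths at own x = 47 mm, 120 mm above the worktop.
- tray: Fixed tray 250 x 156 x 24 mm, black over a yellow floor; origin at the centre of its underside, z up. Screwdriver cutout along own x at y = -20 mm, 18 mm deep: shank channel 16 mm wide from x = -110 to 2 mm, handle part 36 mm wide from 2 to 110 mm, with a finger notch 94 mm wide, equally deep, from 28 to 86 mm. A pocket at y = +48 mm holds the marker.
- cutout_grip (a point): Where teal_grip lies when the screwdriver lies in the cutout: 21 mm above the worktop, over the middle of the finger notch (3 mm below the tray's top face).
- cutout_tip (a point): Where teal_tip lies when the screwdriver lies in the cutout: 21 mm above the worktop at the narrow end. From here to cutout_grip is the direction in which the handle must point (roughly away from the robot).
- marker: Loose black and white marker, 138 mm long, lying in the tray's shallow pocket; leave it.
- masking_tape: Loose roll of masking tape, 98 mm across and 36 mm high, lying flat behind; leave it. Origin at the centre of its underside.
- screw_box: Loose cardboard box, 60 x 80 x 52 mm, behind; leave it. Origin at the centre of its underside.
- tape_measure: Loose yellow tape measure, 36 x 82 x 67 mm, standing behind, between block and tray; leave it. Origin at the centre of its underside.
- offcut_0: Loose pine offcut, 45 x 140 x 19 mm, at the right; leave it. Origin at the centre of its underside.

How it is judged:
On the way:
1. the teal screwdriver is drawn out of the block: its tip is above the block's bore mouths (height (world z) of teal_tip above 0.135 m), for 0.1 s.
At the end, for the whole second after the job is handed in: The teal screwdriver lies at rest, released, in its cutout (middle of the handle within 10 mm and tip within 12 mm of their places, handle in the wide part), and the black screwdriver and all other loose things are within 30 mm of where they stood (distance between teal_grip and cutout_grip below 0.01 m and distance between teal_tip and cutout_tip below 0.012 m and linear speed of teal_screwdriver below 0.02 m/s and contact force between the fingers and teal_screwdriver below 0.05 N and distance of each of black_screwdriver, marker, masking_tape, screw_box, offcut_0, tape_measure from where it was at the start of the episode below 0.03 m); the robot touches nothing.
It fails at once if the teal screwdriver is dropped: free of the fingers, with the middle of its handle more than 55 mm above the worktop, after it has been drawn more than 60 mm out (distance of teal_screwdriver from where it was at the start of the episode above 0.06 m and contact force between the fingers and teal_screwdriver below 0.02 N and height (world z) of teal_grip above 0.055 m).
It fails at once if the black screwdriver or another loose thing is pushed more than 50 mm (distance of any of black_screwdriver, marker, masking_tape, screw_box, offcut_0, tape_measure from where it was at the start of the episode above 0.05 m).
It also fails if it takes over 45 s, if anything falls off the work surface, if the arm or the gripper's body presses on something with over 40 N, if the wrist force passes 120 N, or if a joint passes its speed limit or range.

### The arm

A 6-joint arm with a two-finger parallel gripper is mounted at the origin on the work surface; the furniture and walls round the work are solid. World frame = base frame: x ahead of the robot, y to its left, z up, the work surface at z = 0. Lengths are in m, angles in rad, forces in N, time in s.
With the tool pointing down it reaches from about 0.4 to 0.925 m from the base axis. Payload 12.5 kg.
Tool frame: the origin (TCP) lies between the finger pads; the fingertips stand 25 mm ahead of it and the grasp point (between the pads) lies 6 mm ahead of it; z points along the fingers, y is the line along which they close (so a half turn about z gives the same grasp; the last joint's range is limited). The gripper opens to 95 mm and grips with 3 to 60 N. Pads are 20 mm wide; open, the fingers measure 119 mm over their backs; the gripper's body (75 mm by 180 mm) begins 59 mm behind the grasp point.
Start: joints at [-1.315, 0.491, 1.559, -0, 1.092, -0.106], TCP at [0.221, -0.585, 0.24] pointing down, gripper open.
Joint ranges: [-3.1, 3.1], [-0.84, 2.19], [0.05, 2.79], [-1.13, 4.28], [0.06, 2.93], [-2.69, 2.69]. Speed limits (rad/s): [2.22, 2.22, 2.79, 3.14, 3.14, 3.14].

### API

Orientations are given as a unit quaternion [w, x, y, z].
In Python, from station import sense, capture, close_job gives the robot as it stands.
- The arm moves only by the shell command python3 -m handwheel 'ROWS' [FORCE]. ROWS is JSON, one flat list of numbers, 7 for each row, row after row: the turn, a rotation vector about the tool's x, y, z scaled (see below), then the shift along the tool's x, y, z scaled (see below), then the gripper command: -1 is shut, 1 is fully open, values between are in proportion. In form: [rx, ry, rz, dx, dy, dz, grip, rx, ry, rz, dx, dy, dz, grip, ...]. A call has 1 to 8 rows; each row shifts and turns the commanded pose from where the row before left it, along the tool's axes as they then stand; what a row does not reach is not made up. The controller multiplies each number of a shift by 0.02 m and each number of a turn by 6 degrees. A row lasts 1/10 s, in which the tool goes at most 50 mm and 8.59 degrees, less where a joint would pass 70% of its speed; a pose out of reach is approached as far as the arm can. A call with a number of a shift or a turn outside -1 to 1 is refused whole. A call with a gripper value outside its range is refused whole. The fingers move at their own pace and stop on an object; FORCE is the grip in N (left out, the last holds). Time passes only in rows, so rows that do not move let the fingers close. It gives the time, the measured TCP pose, the force, the opening and the grip force at its end, in the units of the state.
- sense(): the state, without advancing time (a new reading comes with each control period).
- capture(name): name is "scene" or "side" or "wrist"; returns a dict with "pixels" (480x640x3 uint8, blue, green, red), "range_z" (480x640 float32, m along the optical axis (not along the pixel's ray), 0 where there is no reading), "fovy" (degrees; the focal length in pixels is half the picture's height over the tangent of half this angle, whatever the lens; pixels are square), "cx", "cy" (the principal point, pixels), "R" (3x3) and "t" (3): a world point X has camera coordinates R X + t; the wrist camera has in their place "mount" (4x4, takes a point from camera to tool coordinates, whose origin is the TCP and whose axes are the flange's). Camera axes: x right, y down, z forward; pixel columns grow to the right and rows downward; lengths in m; the calibration is good to about 2 mm. A picture is of the moment at which its call begins: read the wrist's pose just before it.
- close_job(): hands the job in; it is judged then, once.
The state is a dict: "t": time; "joints": joint angles; "qd": joint speeds; "joint_efforts": joint torques, N m; "eef_pos": TCP position; "orientation": TCP orientation; "contact_force": force on the tool from outside, world axes, zero at the start; "torque": the same for the moment, N m; "finger_gap": finger opening in m; "grasp_force": force on a finger pad.
Only numpy, scipy, OpenCV 4.12 (cv2) and the standard library are available. Lean on these libraries where they do the work, as an engineer would, in place of code of your own. Each camera call takes 0.05 s, during which the arm holds its last target. There are 200 camera calls.

## Working session

There is one attempt and no reset: what is moved stays moved. The work goes in short steps, Python scripts to look and compute and a shell command to move; the robot and the scene stay as the last step left them, time stands still between calls to the robot, and variables do not carry over. Pictures are saved under pics/ and viewed, at most 12 in all, crops included, and the job is handed in when it is done.

```bash
mkdir -p pics; cat > h.py <<'E'
import numpy as np,cv2
from station import sense,capture
from scipy.spatial.transform import Rotation as Ro
def rot(q): return Ro.from_quat([q[1],q[2],q[3],q[0]])
def cam(name):
    s=sense(); c=capture(name)
    if 'R' not in c:
        T=np.eye(4);T[:3,:3]=rot(s['orientation']).as_matrix();T[:3,3]=s['eef_pos']
        M=T@np.array(c['mount']);c['R']=M[:3,:3].T;c['t']=-c['R']@M[:3,3]
    c['R']=np.array(c['R']);c['t']=np.array(c['t'])
    c['f']=240/np.tan(np.radians(c['fovy'])/2)
    return c
def cloud(c):
    v,u=np.mgrid[0:480,0:640];z=c['range_z']
    P=np.stack([(u-c['cx'])/c['f']*z,(v-c['cy'])/c['f']*z,z],-1)
    return (P-c['t'])@c['R']
def ray(c,u,v):
    d=np.array([(u-c['cx'])/c['f'],(v-c['cy'])/c['f'],1])
    return -c['R'].T@c['t'], c['R'].T@d
def onz(c,u,v,z):
    o,d=ray(c,u,v); return o+d*(z-o[2])/d[2]
E
python3 - <<'E'
from h import *
a=cam('scene');b=cam('side')
for n,c in(('scene',a),('side',b)):
    cv2.imwrite(f'pics/{n}0.png',c['pixels']); print(n,c['fovy'],-c['R'].T@c['t'],c['R'][2])
    np.savez(n+'0.npz',**{k:c[k] for k in('pixels','range_z','R','t','f','cx','cy')})
print(sense())
E
```

```text
scene 42.21783619380348 [-0.43229131 -0.71296791  0.93047606] [ 0.68405043  0.44197898 -0.58028406]
side 53.335855700590656 [0.39836238 0.83922804 0.55188363] [ 0.11608446 -0.90282156 -0.41405027]
{'t': 0.1, 'joints': array([-1.31458110e+00,  4.91483382e-01,  1.55940034e+00, -4.41694137e-05,
        1.09167067e+00, -1.05591878e-01]), 'qd': array([-2.40967570e-03, -2.96035793e-03, -3.39551856e-03,  1.27211959e-04,
       -1.72682991e-03, -5.25164324e-05]), 'joint_efforts': array([ 1.49408570e-03, -6.13624692e+01, -2.58605611e+01,  6.93442323e-02,
        4.71041480e-02, -6.97257155e-05]), 'eef_pos': array([ 0.22119652, -0.58434534,  0.23912597]), 'orientation': array([-4.78032213e-04,  9.83679582e-01,  1.79928455e-01, -5.57183549e-05]), 'contact_force': array([0.3090975 , 0.68470006, 0.17789835]), 'torque': array([ 0.06345217,  0.02092421, -0.01255822]), 'grasp_force': 0.0, 'finger_gap': 0.09518957925089906}
```

View pics/scene0.png

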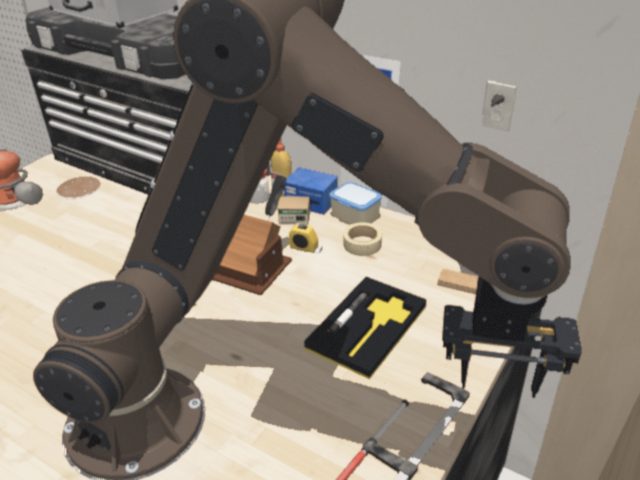

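View pics/side0.png

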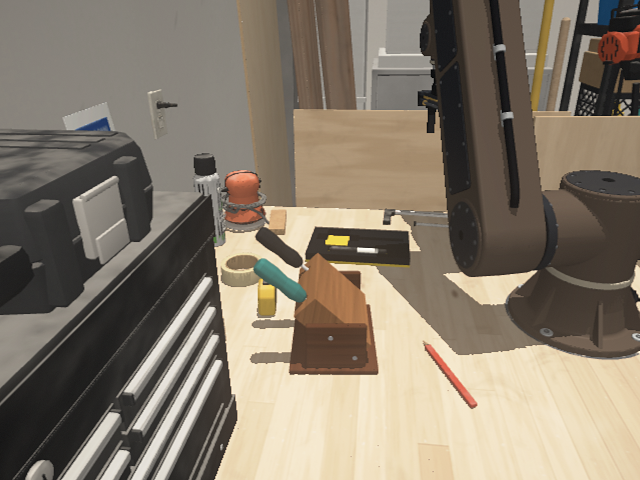

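Scene view: the tray's yellow cutout spans about (350,355)–(410,305), and the arm hides the block's handles. Side view: teal handle from (257,265) to (305,297), black handle (258,230)–(300,263), and the tray behind at about (355,245). Teal is in the left (+y) bore.

```bash
python3 - <<'E'
from h import *
L=lambda n:dict(np.load(n+'0.npz'))
def pts(c,m): 
    P=cloud(c); m=cv2.erode(m.astype(np.uint8),np.ones((2,2)))>0
    return P[m&(c['range_z']>0)]
a=L('scene');b=L('side')
def hsv(c): return cv2.cvtColor(c['pixels'],cv2.COLOR_BGR2HSV)
h=hsv(b); m=(h[...,0]>80)&(h[...,0]<100)&(h[...,1]>90); m[:, :240]=0; m[:,320:]=0; m[:240]=0;m[310:]=0
p=pts(b,m); c=p.mean(0); u,s,vt=np.linalg.svd(p-c); d=vt[0]*np.sign(vt[0][2])
t=(p-c)@d; print('teal n',len(p),'c',c,'dir',d,'len',t.min(),t.max(),'ends',c+d*t.min(),c+d*t.max(),'yaw',np.arctan2(d[1],d[0]))
m=(h[...,2]<70);m[:,:250]=0;m[:,305:]=0;m[:224]=0;m[268:]=0
p=pts(b,m);p=p[p[:,2]>.08];c=p.mean(0);u,s,vt=np.linalg.svd(p-c);d=vt[0]*np.sign(vt[0][2]);t=(p-c)@d
print('black',len(p),c,d,c+d*t.min(),c+d*t.max())
h=hsv(a); m=(h[...,0]>20)&(h[...,0]<35)&(h[...,1]>150)&(h[...,2]>120); m[:285]=0;m[:,:340]=0;m[365:]=0;m[:,425:]=0
vu=np.argwhere(m); q=np.array([onz(a,u,v,.006) for v,u in vu]);
n,lab,st,ce=cv2.connectedComponentsWithStats(m.astype(np.uint8)); print(st[1:],)
P=cloud(a)[m]; print('yellow floor z',np.median(P[:,2]), 'diff range/plane',np.median(P-q,0))
c=q.mean(0);u,s,vt=np.linalg.svd(q[:,:2]-c[:2]);print('yellow c',c,vt[0],'ext',((q[:,:2]-c[:2])@vt.T).min(0),((q[:,:2]-c[:2])@vt.T).max(0))
# tray top outline: dark points at z~.024
P=cloud(a); k=(abs(P[...,2]-.024)<.006)&(h[...,2]<75)&(P[...,0]>.3)
k[:270]=0;k[:,:300]=0;k[:,430:]=0;k[380:]=0
k=cv2.morphologyEx(k.astype(np.uint8),cv2.MORPH_OPEN,np.ones((3,3)))
n,lab,st,ce=cv2.connectedComponentsWithStats(k);i=1+st[1:,4].argmax();
q=np.array([onz(a,u,v,.024)[:2] for v,u in np.argwhere(lab==i)],np.float32);print('tray',cv2.minAreaRect(q*1000), cv2.boxPoints(cv2.minAreaRect(q*1000)),st[i])
E
```

```text
teal n 352 c [0.54726285 0.18199541 0.16616734] dir [0.7482388  0.09861943 0.65605861] len -0.05549697977215624 0.03987255413740443 ends [0.50573786 0.17652233 0.12975807] [0.57709704 0.18592762 0.19232608] yaw 0.13104672402980702
black 315 [0.56820956 0.08717345 0.16306008] [0.74556847 0.10669789 0.65783221] [0.53043785 0.08176796 0.12973322] [0.60276729 0.09211899 0.19355115]
[[350 297  60  59 685]]
yellow floor z 0.008539221250916116 diff range/plane [-0.00252454 -0.0012423   0.00253922]
yellow c [ 0.4798374  -0.26603802  0.006     ] [-0.99930084  0.03738747] ext [-0.06830056 -0.04413497] [0.13781026 0.04258512]
tray ((431.6619567871094, -252.13681030273438), (159.16036987304688, 252.23977661132812), 88.17222595214844) [[ 303.068   -327.65387]
 [ 555.17944 -335.69913]
 [ 560.2559  -176.61975]
 [ 308.14447 -168.5745 ]] [ 305  278  120   94 4191]
```

```bash
python3 -m handwheel '[0,0,1,1,-1,-1,1, 0,0,1,1,-1,-1,1, 0,0,0,1,-1,-1,1, 0,0,0,1,-1,0,1, 0,0,0,1,-1,0,1, 0,0,0,1,-1,0,1, 0,0,0,1,-1,0,1, 0,0,0,0.5,-1,0,1]'; python3 -m handwheel '[0,0,0,0.5,-1,0,1, 0,0,0,0.5,-1,0,1, 0,0,0,0.5,-1,0,1, 0,0,0,0.5,-1,0,1, 0,0,0,0.5,-1,0,1, 0,0,0,0.5,-1,0,1, 0,0,0,0.5,-1,0,1, 0,0,0,0.5,-1,0,1]'; python3 -m handwheel '[0,0,0,0.3,-1,0,1, 0,0,0,0.3,-1,0,1, 0,0,0,0.3,-1,0,1, 0,0,0,0.3,-1,0,1, 0,0,0,0.3,-1,0,1, 0,0,0,0.3,-1,0,1, 0,0,0,0.3,-1,0,1, 0,0,0,0.3,-1,0,1]'; python3 -c "from station import sense;print(sense())"
```

```text
t: 0.9
eef_pos: [0.3386, -0.3978, 0.2994]
orientation: [-0.0, 0.997, 0.076, -0.0]
contact_force: [-0.2, -0.9, 0.8]
finger_gap: 0.0955
grasp_force: 0.0
t: 1.7
eef_pos: [0.3925, -0.2278, 0.2995]
orientation: [-0.0, 0.997, 0.076, -0.0]
contact_force: [0.1, 0.2, 0.0]
finger_gap: 0.0952
grasp_force: 0.0
t: 2.5
eef_pos: [0.4155, -0.0624, 0.2995]
orientation: [-0.0, 0.997, 0.076, -0.0]
contact_force: [-0.5, -0.6, -0.1]
finger_gap: 0.0952
grasp_force: 0.0
{'t': 2.5, 'joints': array([-3.06541302e-01,  1.25440617e-01,  1.93851571e+00, -1.02824372e-04,
        1.07791616e+00,  1.11196222e+00]), 'qd': array([ 0.49290969, -0.00938268,  0.01249054,  0.0012639 , -0.0027737 ,
        0.49182863]), 'joint_efforts': array([-4.03731823e+00, -3.54473197e+01, -2.54553670e+01,  5.21898782e-02,
       -1.71134906e-02, -8.25683232e-01]), 'eef_pos': array([ 0.41550315, -0.06241546,  0.29948684]), 'orientation': array([-1.02327442e-05,  9.97100401e-01,  7.60971004e-02, -1.46705187e-04]), 'contact_force': array([-0.53216795, -0.62405498, -0.13334763]), 'torque': array([-0.03324921, -0.01146595, -0.00769336]), 'grasp_force': 0.0, 'finger_gap': 0.09517232328502293}
```

```bash
python3 -m handwheel '[0,0,0,0.3,-1,0,1, 0,0,0,0.3,-1,0,1, 0,0,0,0.3,-1,0,1, 0,1,0,0.3,-1,0,1, 0,1,0,0.3,-1,0,1, 0,1,0,0.3,-1,0,1, 0,1,0,0,-1,0,1, 0,1,0,0,-1,0,1]';python3 -m handwheel '[0,0,0,0,-1,0,1, 0,0,0,0,-1,0,1, 0,0,0,0,0,0,1]'; python3 - <<'E'
from h import *
c=cam('wrist');cv2.imwrite('pics/w1.png',c['pixels']);np.savez('w1.npz',**{k:c[k] for k in('pixels','range_z','R','t','f','cx','cy')})
print(sense()['joints'],sense()['eef_pos'],-c['R'].T@c['t'],c['R'])
E
```

```text
t: 3.3
eef_pos: [0.4264, 0.1009, 0.3018]
orientation: [-0.02, 0.963, 0.073, 0.26]
contact_force: [0.8, 0.2, -0.2]
finger_gap: 0.095
grasp_force: 0.0
t: 3.6
eef_pos: [0.4201, 0.1412, 0.3014]
orientation: [-0.02, 0.963, 0.075, 0.258]
contact_force: [-0.1, 0.5, 0.2]
finger_gap: 0.0953
grasp_force: 0.0
[ 1.80995272e-01  1.88533903e-03  2.17102469e+00 -3.07745459e-02
  4.45782885e-01  1.62111826e+00] [0.42028917 0.1405769  0.30135706] [0.41655715 0.14049291 0.46729635] [[ 1.54146655e-01 -9.88047867e-01 -4.70019695e-04]
 [-9.60554786e-01 -1.49745951e-01 -2.34330225e-01]
 [ 2.31459095e-01  3.65726999e-02 -9.72156945e-01]]
```

View pics/w1.png

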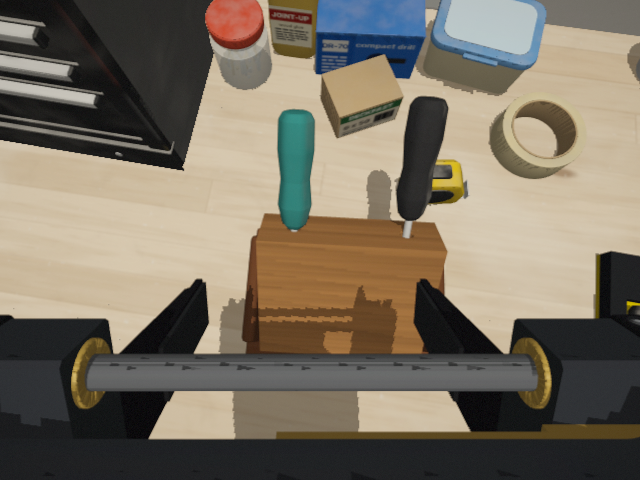

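Wrist view: teal handle from (295,110) to (295,228), black at (428,100)–(410,220), block's top edge (262,215)–(443,222). I'll intersect the silhouette mid-planes of the teal handle in the two views.

```bash
cat > ax.py <<'E'
from h import *
def teal(c,box):
    h=cv2.cvtColor(c['pixels'],cv2.COLOR_BGR2HSV); m=((h[...,0]>78)&(h[...,0]<100)&(h[...,1]>90)).astype(np.uint8)
    x0,x1,y0,y1=box; k=np.zeros_like(m);k[y0:y1,x0:x1]=m[y0:y1,x0:x1]
    n,l,s,_=cv2.connectedComponentsWithStats(k);k=(l==1+s[1:,4].argmax())
    vu=np.argwhere(k)[:,::-1].astype(float); mu=vu.mean(0); w=np.linalg.svd(vu-mu,full_matrices=False)[2][0]
    t=(vu-mu)@w; return mu,w,t.min(),t.max(),k
def plane(c,mu,w):
    o,d1=ray(c,*(mu-40*w));_,d2=ray(c,*(mu+40*w)); n=np.cross(d1,d2); return o,n/np.linalg.norm(n)
E
python3 - <<'E'
from ax import *
b=dict(np.load('side0.npz'));w=dict(np.load('w1.npz'))
A=teal(b,(240,320,240,310));B=teal(w,(270,320,100,240))
o1,n1=plane(b,*A[:2]);o2,n2=plane(w,*B[:2])
d=np.cross(n1,n2);d/=np.linalg.norm(d);d*=np.sign(d[2])
p=np.linalg.lstsq(np.array([n1,n2,[0,0,1]]),np.array([n1@o1,n2@o2,.12+.0354]),rcond=None)[0]
print('dir',d,'yaw',np.arctan2(d[1],d[0]),'elev',np.degrees(np.arcsin(d[2])),'grip',p)
for c,X in((b,A),(w,B)):
    P=cloud(c)[cv2.erode(X[4].astype(np.uint8),np.ones((3,3)))>0];P=P[np.isfinite(P).all(1)]
    t=(P-p)@d;r=np.linalg.norm((P-p)-np.outer(t,d),axis=1);print('along',t.min(),t.max(),'radius median',np.median(r),np.percentile(r,[10,90]))
print('wrist px',A,B[:4])
# block top edge yaw in wrist view
P=cloud(w); print('edge',P[216,270],P[216+5,435])
E
```

```text
dir [0.75847629 0.08162743 0.64656839] yaw 0.10720765592362674 elev 40.28337014860463 grip [0.54206301 0.17346001 0.1554    ]
along -0.037677372525119206 0.05146015708227637 radius median 0.009900146147013806 [0.00757953 0.01222072]
along -0.04657474373516269 0.10377808159596381 radius median 0.009297531370828747 [0.00648759 0.01162018]
wrist px (array([278.8362069 , 275.67887931]), array([0.81759859, 0.57578863]), np.float64(-25.48758517731665), np.float64(32.516361948652865), array([[False, False, False, ..., False, False, False],
       [False, False, False, ..., False, False, False],
       [False, False, False, ..., False, False, False],
       ...,
       [False, False, False, ..., False, False, False],
       [False, False, False, ..., False, False, False],
       [False, False, False, ..., False, False, False]], shape=(480, 640))) (array([295.11904113, 165.67719967]), array([-0.01900852,  0.99981932]), np.float64(-55.81694538228017), np.float64(63.33263059057999))
edge [0.51877992 0.19489919 0.10729407] [ 5.73667233e-01  1.44275213e-02 -3.23606494e-04]
```

```bash
cat > go.py <<'E'
from h import *
def goal(tcp,x,z):
    "rows still to go: turn units (6deg) and, after the turn, shift units (20mm) in target axes; also shift in present axes"
    s=sense();R=rot(s['orientation']);x=np.array(x)/np.linalg.norm(x);z=np.array(z)-np.dot(z,x)*x;z/=np.linalg.norm(z)
    T=np.stack([x,np.cross(z,x),z],1);rv=(R.inv()*Ro.from_matrix(T)).as_rotvec()
    e=np.array(tcp)-s['eef_pos'];print('turn',np.degrees(rv)/6,'shift target axes',T.T@e/.02,'present axes',R.as_matrix().T@e/.02)
E
python3 - <<'E'
from go import *
g=np.array([.5421,.1735,.1554]);yaw=.12;e=np.radians(42)
x=np.array([np.cos(e)*np.cos(yaw),np.cos(e)*np.sin(yaw),np.sin(e)]);z=np.array([np.sin(e)*np.cos(yaw),np.sin(e)*np.sin(yaw),-np.cos(e)])
goal(g-.095*z,x,z); goal(g-.015*z,x,z)
E
```

```text
turn [-0.19407663  2.00321919  0.27087588] shift target axes [-0.24316377 -0.90520486  4.85128395] present axes [ 0.79830983 -0.79875121  4.81021604]
turn [-0.19407663  2.00321919  0.27087588] shift target axes [-0.24316377 -0.90520486  8.85128395] present axes [ 1.62995733 -0.70621166  8.72171177]
```

```bash
python3 -m handwheel '[-0.2,1,0.27,0,-0.45,0,1, 0,1,0,-0.2,-0.45,0,1, 0,0,0,0,0,1,1, 0,0,0,0,0,1,1, 0,0,0,0,0,1,1, 0,0,0,0,0,1,1, 0,0,0,0,0,0.85,1, 0,0,0,0,0,0,1]'; python3 - <<'E'
from go import *
g=np.array([.5421,.1735,.1554]);yaw=.12;e=np.radians(42)
x=np.array([np.cos(e)*np.cos(yaw),np.cos(e)*np.sin(yaw),np.sin(e)]);z=np.array([np.sin(e)*np.cos(yaw),np.sin(e)*np.sin(yaw),-np.cos(e)])
goal(g-.015*z,x,z);print(sense()['joints'])
c=cam('wrist');cv2.imwrite('pics/w2.png',c['pixels']);np.savez('w2.npz',**{k:c[k] for k in('pixels','range_z','R','t','f','cx','cy')})
E
```

```text
t: 4.45
eef_pos: [0.4813, 0.1507, 0.2331]
orientation: [-0.013, 0.945, 0.052, 0.324]
contact_force: [-0.1, -0.5, -0.0]
finger_gap: 0.0951
grasp_force: 0.0
turn [ 0.14203869  0.6940429  -0.0498834 ] shift target axes [-0.25743289 -0.76904897  4.24897726] present axes [ 0.04718718 -0.83169735  4.24471067]
[ 0.20529891  0.20713403  2.23767066 -1.04134151  0.07755328  2.68407407]
```

View pics/w2.png

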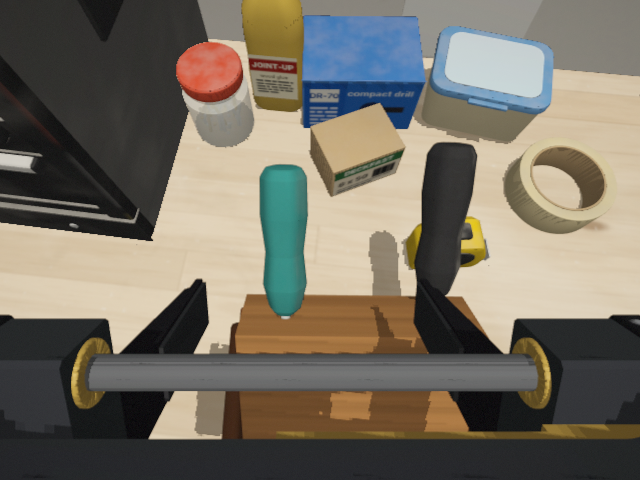

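Wrist view: teal handle (283,165)–(286,312), right of centre black (450,145)–(437,290). The joints show a wrist singularity (q5 0.08), so I'll use a smaller tilt of about 25°.

```bash
python3 -m handwheel '[0,-1,0,0,0,0,1, 0,-1,0,0,0,0,1, 0,-0.2,0,0,0,0,1, 0,0,0,0,0,0,1]'; cat > ap.py <<'E'
from go import *
from ax import *
A=dict(np.load('side0.npz'));w=dict(np.load('w2.npz'))
o1,n1=plane(A,*teal(A,(240,320,240,310))[:2]);o2,n2=plane(w,*teal(w,(250,315,155,300))[:2])
d=np.cross(n1,n2);d/=np.linalg.norm(d);d*=np.sign(d[2])
g=np.linalg.lstsq(np.array([n1,n2,[0,0,1]]),np.array([n1@o1,n2@o2,.1554]),rcond=None)[0]
yaw=np.arctan2(d[1],d[0]);print('g',g,'yaw',yaw,'elev',np.degrees(np.arcsin(d[2])))
def tgt(g,yaw,back,tilt):
    e=np.radians(tilt);c,s=np.cos(yaw),np.sin(yaw)
    x=np.array([np.cos(e)*c,np.cos(e)*s,np.sin(e)]);z=np.array([np.sin(e)*c,np.sin(e)*s,-np.cos(e)])
    goal(g-back*z,x,z)
E
python3 - <<'E'
from ap import *
tgt(g,.12,.017,25);print(sense()['joints'])
E
```

```text
t: 4.9
eef_pos: [0.4843, 0.1427, 0.2365]
orientation: [0.006, 0.956, 0.046, 0.288]
contact_force: [0.0, 0.8, 0.1]
finger_gap: 0.0949
grasp_force: 0.0
g [0.54191945 0.17360519 0.1554    ] yaw 0.10869055083602244 elev 40.316698255630214
turn [ 0.47769058 -1.39977634 -0.11384287] shift target axes [ 1.04585046 -1.18902085  4.10922825] present axes [ 0.42364406 -1.40484625  4.15213961]
[ 0.20287305  0.2040667   2.18316227 -0.50182846  0.20095539  2.14181718]
```

```bash
python3 -m handwheel '[0.24,-0.7,0,0.5,-0.6,0,1, 0.24,-0.7,-0.1,0.5,-0.6,0,1, 0,0,0,0,0,1,1, 0,0,0,0,0,0,1]';python3 - <<'E'
from ap import *
tgt(g,.115,.017,25);print(sense()['joints'])
E
```

```text
t: 5.3
eef_pos: [0.5065, 0.1652, 0.225]
orientation: [-0.008, 0.973, 0.057, 0.223]
contact_force: [-0.6, -0.7, -0.1]
finger_gap: 0.0949
grasp_force: 0.0
g [0.54191945 0.17360519 0.1554    ] yaw 0.10869055083602244 elev 40.316698255630214
turn [ 0.08951506 -0.13059016  0.03606339] shift target axes [ 0.16976954 -0.21593054  3.06910237] present axes [ 0.12866696 -0.24413689  3.06898664]
[ 0.21600231  0.26922819  2.06415824 -0.1495766   0.36475556  1.79786987]
```

```bash
python3 -m handwheel '[0.09,-0.13,0.04,0.17,-0.22,1,1, 0,0,0,0,0,1,1, 0,0,0,0,0,1,1, 0,0,0,0,0,0.07,1, 0,0,0,0,0,0,1]';python3 - <<'E'
from ap import *
tgt(g,.115,.017,25);print(sense()['joints'])
c=cam('wrist');cv2.imwrite('pics/w3.png',c['pixels'])
E
```

```text
t: 5.8
eef_pos: [0.5346, 0.1727, 0.1722]
orientation: [-0.012, 0.975, 0.057, 0.216]
contact_force: [0.4, 0.2, 0.3]
finger_gap: 0.0949
grasp_force: 0.0
g [0.54191945 0.17360519 0.1554    ] yaw 0.10869055083602244 elev 40.316698255630214
turn [-0.00070025 -0.00491349  0.01313521] shift target axes [-0.02269269 -0.00334307  0.06836642] present axes [-0.02272325 -0.00336929  0.06835498]
[ 0.21317087  0.39261427  2.05250123 -0.15891833  0.26465528  1.81189656]
```

View pics/w3.png

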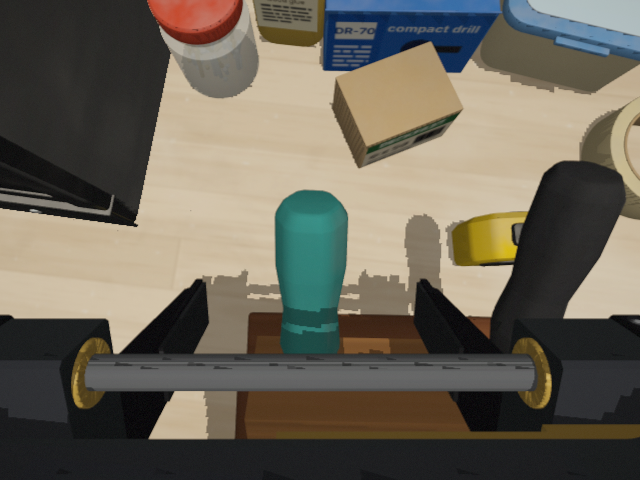

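The handle (about x=311, rows 190–350) is centred between the fingers at (205,300) and (420,300). Closing now.

```bash
python3 -m handwheel '[0,0,0,0,0,0.07,-1, 0,0,0,0,0,0,-1, 0,0,0,0,0,0,-1, 0,0,0,0,0,0,-1, 0,0,0,0,0,0,-1, 0,0,0,0,0,0,-1, 0,0,0,0,0,0,-1, 0,0,0,0,0,0,-1]' 30; python3 - <<'E'
from ap import *
R=rot(sense()['orientation']).as_matrix()
for el in(41,44):
  e=np.radians(el);print('pull dir tool',R.T@[np.cos(e)*np.cos(.12),np.cos(e)*np.sin(.12),np.sin(e)])
print(sense()['joints'])
E
```

```text
t: 6.65
eef_pos: [0.5359, 0.173, 0.1706]
orientation: [-0.012, 0.974, 0.057, 0.217]
contact_force: [-0.2, -0.4, -0.1]
finger_gap: 0.0365
grasp_force: 0.0
g [0.54191945 0.17360519 0.1554    ] yaw 0.10869055083602244 elev 40.316698255630214
pull dir tool [ 0.96156341 -0.0015829  -0.27457842]
pull dir tool [ 0.9458755  -0.0014595  -0.32452644]
[ 0.2130574   0.39673188  2.05158863 -0.16023842  0.26084639  1.81220508]
```

```bash
python3 -m handwheel '[0,0,0,0,0,0,-1, 0,0,0,0,0,0,-1, 0,0,0,0,0,0,-1, 0,0,0,0,0,0,-1]'; python3 -m handwheel '[0,0,0,0.48,0,-0.15,-1, 0,0,0,0.95,0,-0.3,-1, 0,0,0,0,0,0,-1]'
```

```text
t: 7.05
eef_pos: [0.5359, 0.1729, 0.1707]
orientation: [-0.012, 0.974, 0.057, 0.217]
contact_force: [-0.3, -0.4, -0.3]
finger_gap: 0.029
grasp_force: 30.0
t: 7.35
eef_pos: [0.56, 0.1759, 0.1928]
orientation: [-0.013, 0.974, 0.057, 0.219]
contact_force: [0.1, 0.5, -0.1]
finger_gap: 0.0287
grasp_force: 30.0
```

```bash
python3 -m handwheel '[0,0,0,0.95,0,-0.3,-1, 0,0,0,0.95,0,-0.3,-1, 0,0,0,0.95,0,-0.3,-1, 0,0,0,0.95,0,-0.3,-1, 0,0,0,0.95,0,-0.3,-1, 0,0,0,0.6,0,-0.5,-1, 0,0,0,0.4,0,-1,-1, 0,0,0,0.4,0,-1,-1]'; python3 - <<'E'
from h import *
c=cam('wrist');cv2.imwrite('pics/w4.png',c['pixels']);b=cam('side');cv2.imwrite('pics/s4.png',b['pixels'])
for n,c in(('w4',c),('s4',b)): np.savez(n+'.npz',**{k:c[k] for k in('pixels','range_z','R','t','f','cx','cy')})
E
```

```text
t: 8.15
eef_pos: [0.6344, 0.1846, 0.3152]
orientation: [-0.012, 0.975, 0.057, 0.216]
contact_force: [0.1, 0.1, -1.5]
finger_gap: 0.0291
grasp_force: 30.0
```

View pics/s4.png

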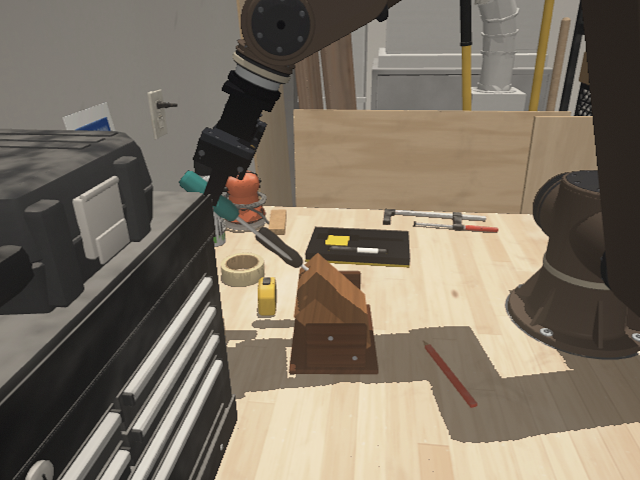

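Side view: handle (180,180)–(238,220), fully out with the shank free in front of the block; the black screwdriver and tape measure stand as before. Levelling and carrying over.

```bash
python3 -m handwheel '[0,-1,0,0,0,0,-1, 0,-1,0,0,0,0,-1, 0,-1,0,-0.5,0,0,-1, 0,-1,0,-0.5,0.5,0,-1, 0,-1,0,-0.5,1,0,-1, 0,-1,0,-0.5,1,0,-1, 0,-0.8,0,-0.5,1,0,-1, 0,0,0,-0.4,1,-0.1,-1]';python3 -m handwheel '[0,0,0.4,-0.4,1,0,-1, 0,0,0.4,-0.4,1,0,-1, 0,0,0.4,-0.4,1,0,-1, 0,0,0.25,-0.4,1,0,-1, 0,0,0,-0.3,1,0,-1, 0,0,0,-0.3,1,0,-1, 0,0,0,-0.3,1,0,-1, 0,0,0,-0.3,1,0,-1]';python3 -m handwheel '[0,0,0,-0.2,1,0,-1, 0,0,0,-0.2,1,0,-1, 0,0,0,-0.2,1,0,-1, 0,0,0,-0.2,1,0,-1, 0,0,0,-0.2,1,0,-1, 0,0,0,-0.2,1,0,-1, 0,0,0,-0.2,1,0,-1, 0,0,0,0,0,0,-1]'
python3 - <<'E'
from h import *
for n in('wrist','side','scene'):
    c=cam(n);cv2.imwrite(f'pics/{n}5.png',c['pixels']); np.savez(n+'5.npz',**{k:c[k] for k in('pixels','range_z','R','t','f','cx','cy')})
print(sense()['joints'])
a,b=[cv2.imread(f'pics/{n}5.png') for n in('wrist','scene')]
cv2.imwrite('pics/m5.png',np.vstack([a[:,120:520],b[200:400,300:500].repeat(2,0).repeat(2,1)])[:880] if 0 else np.hstack([a[:,100:500],cv2.resize(b[200:440,300:500],(400,480))]))
E
```

```text
t: 9.05
eef_pos: [0.5891, 0.0878, 0.3157]
orientation: [0.008, 0.988, 0.058, -0.14]
contact_force: [-0.2, -0.8, -0.6]
finger_gap: 0.029
grasp_force: 30.0
t: 9.85
eef_pos: [0.5369, -0.0724, 0.3371]
orientation: [0.019, 0.99, -0.017, -0.136]
contact_force: [-0.3, 0.1, -1.8]
finger_gap: 0.0289
grasp_force: 30.0
t: 10.65
eef_pos: [0.5059, -0.212, 0.3505]
orientation: [0.019, 0.99, -0.018, -0.136]
contact_force: [0.5, -0.2, -1.1]
finger_gap: 0.0291
grasp_force: 30.0
[-0.44754585  0.38411218  1.45940845 -0.14615637  1.53289153  1.18066955]
```

View pics/m5.png

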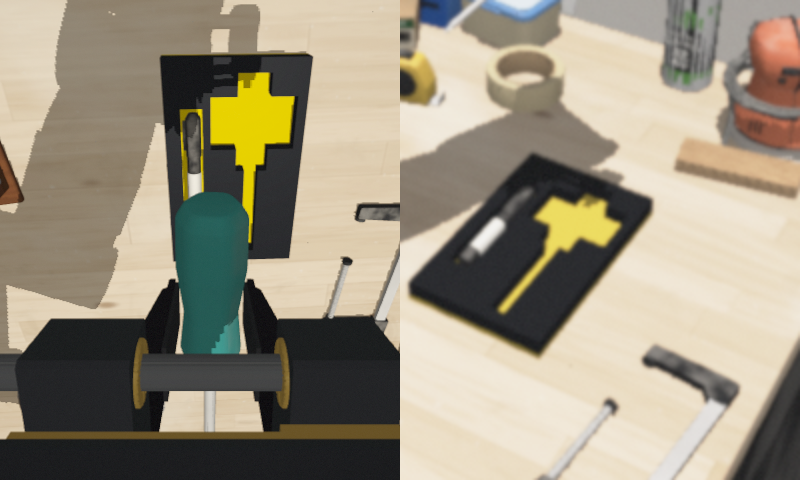

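The wrist view (left half) shows the cutout clear: notch (310–394, 97–150 in wrist pixels), channel down to (350,242), and the held handle (312,195–350) with the shank running straight back.

```bash
cat > m5.py <<'E'
from ax import *
from go import *
w=dict(np.load('wrist5.npz'));b=dict(np.load('side5.npz'))
h=cv2.cvtColor(w['pixels'],cv2.COLOR_BGR2HSV)
Y=((h[...,0]>20)&(h[...,0]<35)&(h[...,1]>170)&(h[...,2]>90)).astype(np.uint8);Y[:,:306]=0;Y[260:]=0
n,l,s,_=cv2.connectedComponentsWithStats(Y);k=l==1+s[1:,4].argmax()
q=np.array([onz(w,u,v,.006)[:2] for v,u in np.argwhere(k)])
P=cloud(w);print('floor z',np.median(P[k][:,2]))
D=(h[...,2]<80)&(abs(P[...,2]-.024)<.012)&(P[...,0]>.28)
D[:40]=0;D[265:]=0;D[:,:255]=0;D[:,:]=D;D[:,415:]=0
D=cv2.morphologyEx(D.astype(np.uint8),cv2.MORPH_OPEN,np.ones((3,3)))
n,l,s,_=cv2.connectedComponentsWithStats(D);D=l==1+s[1:,4].argmax()
r=cv2.minAreaRect(np.array([onz(w,u,v,.024)[:2]*1000 for v,u in np.argwhere(D)],np.float32));print('tray top z',np.median(P[D][:,2]),r)
c,sz,a=r;yaw=np.radians(a-90 if a>45 else a);
for y in(yaw,):
    R2=np.array([[np.cos(y),np.sin(y)],[-np.sin(y),np.cos(y)]]); o=(q-np.array(c)/1000)@R2.T*1000
    print('yaw',y,'yellow own x',o[:,0].min(),o[:,0].max())
    for lo,hi in((-100,-10),(6,24),(32,80),(90,106)):
        t=o[(o[:,0]>lo)&(o[:,0]<hi)]; 
        if len(t): print(lo,hi,'y',np.percentile(t[:,1],[1,99]))
    t=o[o[:,1]<-50];print('notch x', t[:,0].min() if len(t) else 0,t[:,0].max() if len(t) else 0)
A=teal(w,(255,370,185,352));B=teal(b,(0,640,0,480));print(B[:4])
# axis from wrist: mid of handle rows
o1,n1=plane(w,*A[:2]);o2,n2=plane(b,*B[:2]);d=np.cross(n1,n2);d/=np.linalg.norm(d);d*=np.sign(d[0])
st=sense();x=st['eef_pos'];R=rot(st['orientation']).as_matrix()
p=x+.017*R[:,2]; A3=np.array([n1,n2,d]);p=np.linalg.solve(A3,[n1@o1,n2@o2,d@p])
print('axis dir',d,'pt',p,'in tool',R.T@(p-x),'dir tool',R.T@d)
Q=cloud(w)[cv2.erode(A[4].astype(np.uint8),np.ones((5,5)))>0];print('along handle end',((Q-p)@d).max())
h2=cv2.cvtColor(w['pixels'],cv2.COLOR_BGR2GRAY);print('shank cols',[ (v,np.argwhere(h2[v,290:330]>0).shape, h2[v,296:324].tolist()) for v in(400,425)])
E
python3 m5.py; rm -f /dev/null/x 2>/dev/null; python3 -c "
import cv2;cv2.imwrite('pics/s5c.png',cv2.imread('pics/side5.png')[40:340,150:550])"
```

```text
floor z 0.005883085663386774
tray top z 0.02380519501077294 ((435.9722595214844, -249.82156372070312), (154.84829711914062, 250.68557739257812), 88.42620849609375)
yaw -0.027467843483077264 yellow own x -110.77349939840072 105.80636422098273
-100 -10 y [-28.42465335 -14.2066547 ]
6 24 y [-38.12036058  -4.42009361]
32 80 y [-66.45034436  26.2042635 ]
90 106 y [-37.87580814  -4.20423077]
notch x 26.716586883001508 80.55715555534658
(array([329.79439252, 123.69859813]), array([0.99947366, 0.03244088]), np.float64(-21.902906969491738), np.float64(22.3010200842723))
axis dir [ 0.99925348 -0.03628868  0.01325218] pt [ 0.50183182 -0.21308385  0.3275491 ] in tool [0.0019998  0.00239653 0.02388232] dir tool [ 0.95951629  0.00785788 -0.28154351]
along handle end 0.12165327861200297
shank cols [(400, (40, 1), [210, 210, 211, 210, 210, 209, 208, 192, 161, 170, 189, 198, 205, 209, 209, 208, 197, 192, 180, 165, 185, 194, 194, 195, 196, 196, 197, 197]), (425, (40, 1), [207, 208, 207, 205, 206, 205, 202, 184, 159, 170, 190, 191, 202, 208, 208, 205, 200, 187, 173, 198, 209, 208, 208, 208, 208, 208, 208, 208])]
```

View pics/s5c.png

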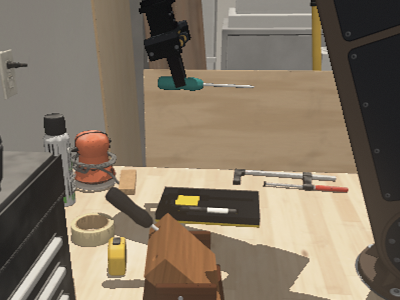

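Side crop: the screwdriver hangs nearly level, handle end at (157,83), fingers at (180,80), tip at (255,86); the other things are unmoved. I'll locate both ends on the wrist view's axis plane and check them against the 212 mm length.

```bash
cat >> m5.py <<'E'
print('----')
hit=lambda u,v:(lambda o,dd:o+dd*(n1@(o1-o))/(n1@dd))(*ray(b,u,v))
k=B[4];us=np.argwhere(k)[:,1];e0=us.min();v0=np.argwhere(k[:,e0:e0+6])[:,0].mean()
g=cv2.cvtColor(b['pixels'],cv2.COLOR_BGR2GRAY).astype(int)
rows=[];
for u in range(360,412):
    col=b['pixels'][115:137,u].astype(int);sat=col.max(1)-col.min(1);i=np.where(sat<35)[0];rows.append((u,len(i),115+i.mean() if len(i) else 0))
ok=[r for r in rows if r[1]>0];tu=max(r[0] for r in ok);tv=np.polyval(np.polyfit([r[0] for r in ok],[r[2] for r in ok],1),tu)
E0=hit(e0,v0);E1=hit(tu+1,tv);D=E0-E1;L=np.linalg.norm(D);D/=L
print('handle end',(e0,v0),E0,'tip',(tu,tv),E1,'len',L,'elev',np.degrees(np.arcsin(D[2])),'yaw',np.arctan2(D[1],D[0]))
for nm,G in(('from tip',E1+.162*D),('from end',E0-.05*D)): print('grip',nm,G,'in tool',R.T@(G-x))
print('dir in tool',R.T@D)
E
python3 m5.py | sed -n '/----/,$p'
```

```text
----
handle end (np.int64(308), np.float64(122.640625)) [ 0.55261172 -0.21489157  0.329008  ] tip (404, np.float64(126.36763285024148)) [ 0.34005001 -0.20723162  0.32490706] len 0.21273921555451425 elev 1.104549541760617 yaw -0.0360207845913868
grip from tip [ 0.50191484 -0.21306464  0.32802991] in tool [0.00194967 0.00239469 0.02339661]
grip from end [ 0.50265344 -0.21309125  0.32804415] in tool [0.00265769 0.00240048 0.02318421]
dir in tool [ 0.95780081  0.00782591 -0.28732624]
```

```bash
python3 -m handwheel '[0,-0.18,0,-0.3,1,0,-1, 0,0,0,-0.2,1,0,-1, 0,0,0,0,0.97,0,-1, 0,0,0,0.3,0,1,-1, 0,0,0,0.3,0,1,-1, 0,0,0,0.3,0,1,-1, 0,0,0,0.3,0,1,-1, 0,0,0,0.3,0,1,-1]'; python3 -m handwheel '[0,0,0,0.3,0,1,-1, 0,0,0,0.3,0,1,-1, 0,0,0,0.3,0,1,-1, 0,0,0,0.3,0,1,-1, 0,0,0,0.3,0,1,-1, 0,0,0,0.3,0,0.6,-1, 0,0,0,0,0,0,-1]'
python3 - <<'E'
from h import *
s=sense();R=rot(s['orientation']).as_matrix();print(R,'grip',s['eef_pos']+R@[.0023,.0024,.0233],s['joints'])
for n in('wrist','side'):
    c=cam(n);cv2.imwrite(f'pics/{n}6.png',c['pixels']); np.savez(n+'6.npz',**{k:c[k] for k in('pixels','range_z','R','t','f','cx','cy')})
a,b=[cv2.imread(f'pics/{n}6.png') for n in('wrist','side')]
cv2.imwrite('pics/m6.png',np.hstack([a[:,110:510],cv2.resize(b[150:350,270:437],(400,480))]))
E
```

```text
t: 11.6
eef_pos: [0.4954, -0.2734, 0.2517]
orientation: [0.018, 0.989, -0.017, -0.145]
contact_force: [-0.4, -0.3, -0.9]
finger_gap: 0.0287
grasp_force: 30.0
t: 12.3
eef_pos: [0.4974, -0.2783, 0.1337]
orientation: [0.018, 0.989, -0.017, -0.146]
contact_force: [-0.1, -1.0, -0.5]
finger_gap: 0.0294
grasp_force: 30.0
[[ 0.95679258 -0.02856165 -0.28936515]
 [-0.03899178 -0.99877872 -0.03034326]
 [-0.2881451   0.04031507 -0.95673774]] grip [ 0.49277188 -0.28144881  0.11080376] [-0.54907445  0.62721437  1.65844264 -0.19972196  1.10099443  1.16885446]
```

View pics/m6.png

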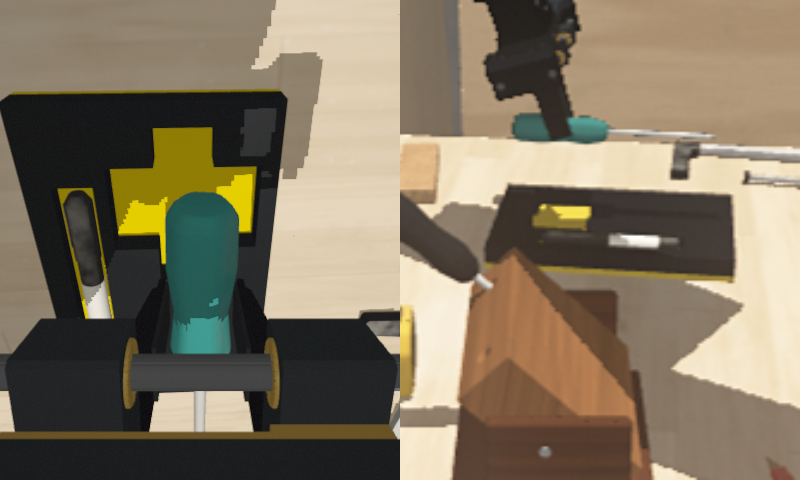

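Wrist view (left): notch spans (220–365, 165–235 wrist px), far handle part (262–322,128); the held handle, centred at about 312, is a little right of the cutout axis (about 292 far end). Measuring the lateral offset.

```bash
python3 - <<'E'
from ax import *
from go import *
w=dict(np.load('wrist6.npz'));h=cv2.cvtColor(w['pixels'],cv2.COLOR_BGR2HSV)
Y=((h[...,0]>20)&(h[...,0]<35)&(h[...,1]>150)&(h[...,2]>60)).astype(np.uint8);Y[:120]=0;Y[270:]=0;Y[:,:214]=0;Y[:,372:]=0
n,l,s,_=cv2.connectedComponentsWithStats(Y);k=l==1+s[1:,4].argmax();print(s[1+s[1:,4].argmax()])
q=np.array([onz(w,u,v,.006)[:2] for v,u in np.argwhere(k)])
y=-.030;R2=np.array([[np.cos(y),np.sin(y)],[-np.sin(y),np.cos(y)]]);o=q@R2.T
print('far x',np.percentile(o[:,0],99.7))
xf=np.percentile(o[:,0],99.7)
for lo,hi in((-.020,-.004),(-.075,-.03)):
    t=o[(o[:,0]>xf+lo)&(o[:,0]<xf+hi)];e=np.percentile(t[:,1],[.7,99.3]);print('y edges',e,e.mean(),np.ptp(e))
t=o[o[:,1]<o[:,1].min()+.012];print('notch far x',t[:,0].max())
s=sense();R=rot(s['orientation']).as_matrix()
A=teal(w,(260,370,185,352));o1,n1=plane(w,*A[:2])
D=R@np.array([.958,.0078,-.287]);D/=np.linalg.norm(D);G=s['eef_pos']+R@[.0023,.0024,.0233];G=G-n1*(n1@(G-o1))
print('n1.D',n1@D,'D',D,'yaw plane horizontal',np.arctan2(-n1[0],n1[1]))
print('grip',G,'own',R2@G[:2],'tip own',R2@(G-.162*D)[:2],'tool R^T own axes',R.T@np.r_[R2[0],0],R.T@np.r_[R2[1],0],R.T@[0,0,-1])
E
```

```text
[ 219  127  148  138 9331]
far x 0.5457187223111599
y edges [-0.27541677 -0.23900664] -0.2572117064174419 0.036410135058734666
y edges [-0.30422651 -0.2103265 ] -0.25727650521798057 0.0939000068674054
notch far x 0.5203266427505546
n1.D 0.0025358368570621193 D [ 0.99933523 -0.03643341  0.00130673] yaw plane horizontal -0.03904397815528462
grip [ 0.49338407 -0.2791434   0.11264269] own [ 0.50153511 -0.26421849] tip own [ 0.33953861 -0.26317497] tool R^T own axes [ 0.95823237  0.00130883 -0.28598778] [-0.01070265 -0.99912494 -0.04043287] [ 0.28579044 -0.04180491  0.95737985]
```

```bash
python3 - <<'E'
from ax import *
b=dict(np.load('side6.npz'));w=dict(np.load('wrist6.npz'));h=cv2.cvtColor(b['pixels'],cv2.COLOR_BGR2HSV)
P=cloud(b);D=(h[...,2]<90)&(abs(P[...,2]-.024)<.012)
D[:222]=0;D[272:]=0;D[:,:298]=0;D[:,420:]=0
n,l,s,_=cv2.connectedComponentsWithStats(D.astype(np.uint8));k=l==1+s[1:,4].argmax();print(s[1+s[1:,4].argmax()])
for v in range(232,262,5):
    u=np.where(k[v])[0];print(v,u.min(),u.max(),onz(b,u.min()-.5,v,.024)[:2],onz(b,u.max()+.5,v,.024)[:2])
A=teal(w,(260,370,185,352));o1,n1=plane(w,*A[:2]);B=teal(b,(300,380,180,220))
hit=lambda u,v:(lambda o,dd:o+dd*(n1@(o1-o))/(n1@dd))(*ray(b,u,v))
K=B[4];e0=np.argwhere(K)[:,1].min();v0=np.argwhere(K[:,e0:e0+6])[:,0].mean()
print('end',e0,v0,hit(e0,v0))
for u in range(380,404,3):print(u,b['pixels'][203:209,u].max(1)-b['pixels'][203:209,u].min(1), 'hit',hit(u,206))
E
```

```text
[ 306  227  104   37 2589]
232 313 407 [ 0.55920989 -0.29574712] [ 0.3108065  -0.31808293]
237 311 407 [ 0.56030146 -0.26468914] [ 0.31226866 -0.28720403]
242 309 408 [ 0.56134578 -0.2349754 ] [ 0.31118307 -0.25788857]
247 308 408 [ 0.55988026 -0.20674825] [ 0.31257525 -0.22959367]
252 306 408 [ 0.56088993 -0.17947091] [ 0.3139097  -0.20247203]
257 306 408 [ 0.55712846 -0.15374606] [ 0.31518993 -0.17645215]
end 340 201.91666666666666 [ 0.48548417 -0.27857143  0.11804718]
380 [56 60 15 10 50 55] hit [ 0.3856261  -0.27497469  0.11180685]
383 [56 59  8 11 50 57] hit [ 0.37825342 -0.27466875  0.11217485]
386 [57 60  8 13 49 43] hit [ 0.37089668 -0.27436347  0.11254206]
389 [56 59  9 15  9 54] hit [ 0.36355583 -0.27405886  0.11290847]
392 [56 59 18 14 10 55] hit [ 0.35623082 -0.2737549   0.11327409]
395 [55 57 18 15 11 52] hit [ 0.3489216  -0.27345159  0.11363893]
398 [55 56 60 18 11 49] hit [ 0.34162811 -0.27314894  0.11400297]
401 [55 54 56 30 29 52] hit [ 0.33435032 -0.27284694  0.11436624]
```

```bash
python3 -m handwheel '[0,0,0,0,-0.47,0,-1, 0,0,0,0.23,0,0.9,-1, 0,0,0,0.23,0,0.9,-1, 0,0,0,0.22,0,0.9,-1, 0,0,0,0,0,0,-1]'
python3 - <<'E'
from h import *
s=sense();R=rot(s['orientation']).as_matrix();print('grip',s['eef_pos']+R@[.0023,.0012,.0233])
for n in('wrist','side'):
    c=cam(n);cv2.imwrite(f'pics/{n}7.png',c['pixels']); np.savez(n+'7.npz',**{k:c[k] for k in('pixels','range_z','R','t','f','cx','cy')})
a,b=[cv2.imread(f'pics/{n}7.png') for n in('wrist','side')]
cv2.imwrite('pics/m7.png',np.hstack([a[:,110:510],cv2.resize(b[180:300,290:430],(400,480))]))
E
```

```text
t: 12.9
eef_pos: [0.4947, -0.2706, 0.0785]
orientation: [0.018, 0.989, -0.017, -0.146]
contact_force: [-0.3, 1.2, -1.0]
finger_gap: 0.0294
grasp_force: 30.0
grip [ 0.490113   -0.27261868  0.05554666]
```

View pics/m7.png

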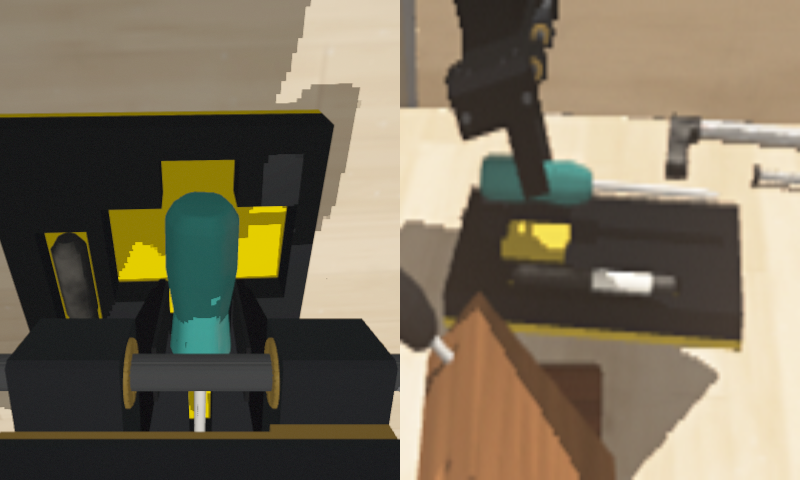

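Wrist view: shank runs over the channel (310,390–430 wrist px), handle centred at about x=312 between the notch edges (220,398), far cutout end at row 160. Nearly aligned; final numeric check.

```bash
python3 - <<'E'
from ax import *
from go import *
w=dict(np.load('wrist7.npz'));h=cv2.cvtColor(w['pixels'],cv2.COLOR_BGR2HSV)
Y=((h[...,0]>20)&(h[...,0]<35)&(h[...,1]>150)&(h[...,2]>60)).astype(np.uint8);Y[:140]=0;Y[285:]=0;Y[:,:214]=0;Y[:,402:]=0
n,l,s,_=cv2.connectedComponentsWithStats(Y);k=l==1+s[1:,4].argmax()
q=np.array([onz(w,u,v,.006)[:2] for v,u in np.argwhere(k)])
y=-.030;R2=np.array([[np.cos(y),np.sin(y)],[-np.sin(y),np.cos(y)]]);o=q@R2.T
xf=np.percentile(o[:,0],99.7);print('far x',xf)
for lo,hi in((-.020,-.004),(-.045,-.03)):
    t=o[(o[:,0]>xf+lo)&(o[:,0]<xf+hi)];e=np.percentile(t[:,1],[.7,99.3]);print('y edges',e,e.mean(),np.ptp(e))
s=sense();R=rot(s['orientation']).as_matrix();A=teal(w,(260,370,185,352));o1,n1=plane(w,*A[:2])
D=R@np.array([.958,.0078,-.287]);G=s['eef_pos']+R@[.0023,.0012,.0233];G=G-n1*(n1@(G-o1));T=G-.162*D
print('grip own',R2@G[:2],G[2],'tip own',R2@T[:2],T[2],'D',D,'yaw',np.arctan2(D[1],D[0]))
P=cloud(w)[A[4]];P=P[(P[:,2]>.03)&(P[:,2]<.09)];po=P[:,:2]@R2.T;print('handle far end own x by range',np.percentile(po[:,0],[98,99.5]),'top z',np.percentile(P[:,2],[50,95]))
E
```

```text
far x 0.5442508489000165
y edges [-0.27534476 -0.23911936] -0.2572320594004229 0.03622540179346248
y edges [-0.30428703 -0.21028093] -0.25728398255144264 0.09400609991572353
grip own [ 0.49906369 -0.25678584] 0.05726326712081961 tip own [ 0.33705169 -0.25572787] 0.05698043647633675 D [ 0.99942818 -0.03652549  0.00174587] yaw -0.03653012887846832
handle far end own x by range [0.54787318 0.54814034] top z [0.06810543 0.07118374]
```

The far yellow edge is the wall's rim (the camera sits ahead of it), so corrected target is 0.497–0.500 against 0.499 now. Lateral offset is under 1 mm, so I'm lowering.

```bash
python3 -m handwheel '[0,0,0,0.1,-0.03,0.48,-1, 0,0,0,0.14,-0.02,0.48,-1, 0,0,0,0.14,-0.02,0.48,-1, 0,0,0,0,0,0,-1]'; python3 -m handwheel '[0,0,0,0.03,0,0.1,-1, 0,0,0,0,0,0,-1]';python3 -m handwheel '[0,0,0,0.03,0,0.1,-1, 0,0,0,0,0,0,-1]'
```

```text
t: 13.4
eef_pos: [0.4937, -0.2709, 0.0481]
orientation: [0.018, 0.989, -0.017, -0.146]
contact_force: [-0.2, 0.6, -2.1]
finger_gap: 0.0289
grasp_force: 30.0
t: 13.6
eef_pos: [0.4943, -0.2714, 0.0474]
orientation: [0.019, 0.989, -0.017, -0.145]
contact_force: [0.2, 1.2, -1.4]
finger_gap: 0.0291
grasp_force: 30.0
t: 13.8
eef_pos: [0.4943, -0.2715, 0.0454]
orientation: [0.019, 0.989, -0.017, -0.145]
contact_force: [1.0, -0.5, -1.9]
finger_gap: 0.0289
grasp_force: 30.0
```

```bash
for i in 1; do python3 -m handwheel '[0,0,0,0.03,0,0.1,-1, 0,0,0,0,0,0,-1]' | grep -E "eef|contact"; done;  python3 -m handwheel '[0,0,0,0.03,0,0.1,-1, 0,0,0,0,0,0,-1]' | grep -E "eef|contact"
```

```text
eef_pos: [0.4942, -0.2715, 0.0432]
contact_force: [0.8, 0.1, -1.8]
eef_pos: [0.4945, -0.2716, 0.042]
contact_force: [-0.0, 1.2, 8.2]
```

Contact of 8 N at the height where the handle should rest on the floor (axis ≈ 20 mm). Opening partly, as the notch is 94 mm wide.

```bash
python3 -m handwheel '[0,0,0,0,0,0,-0.2, 0,0,0,0,0,0,-0.1, 0,0,0,0,0,0,0, 0,0,0,0,0,0,0, 0,0,0,0,0,0,0]'; python3 -m handwheel '[0,0,0,0,0,-0.5,0, 0,0,0,0,0,-1,0, 0,0,0,0,0,-1,0, 0,0,0,0,0,-1,0, 0,0,0,0,0,-1,0, 0,0,0,0,0,-1,0, 0,0,0,0,0,-1,0, 0,0,0,0,0,0,0]'; python3 - <<'E'
from h import *
for n in('wrist','side'):
    c=cam(n);cv2.imwrite(f'pics/{n}8.png',c['pixels']); np.savez(n+'8.npz',**{k:c[k] for k in('pixels','range_z','R','t','f','cx','cy')})
a,b=[cv2.imread(f'pics/{n}8.png') for n in('wrist','side')]
cv2.imwrite('pics/m8.png',np.hstack([a[:,110:510],cv2.resize(b[150:390,200:400],(400,480))]))
E
```

```text
t: 14.7
eef_pos: [0.4942, -0.2716, 0.0411]
orientation: [0.018, 0.989, -0.017, -0.145]
contact_force: [-0.7, 0.2, -0.1]
finger_gap: 0.0474
grasp_force: 0.0
t: 15.5
eef_pos: [0.533, -0.2678, 0.1685]
orientation: [0.02, 0.989, -0.017, -0.143]
contact_force: [-0.1, -0.6, 0.6]
finger_gap: 0.0476
grasp_force: 0.0
```

View pics/m8.png

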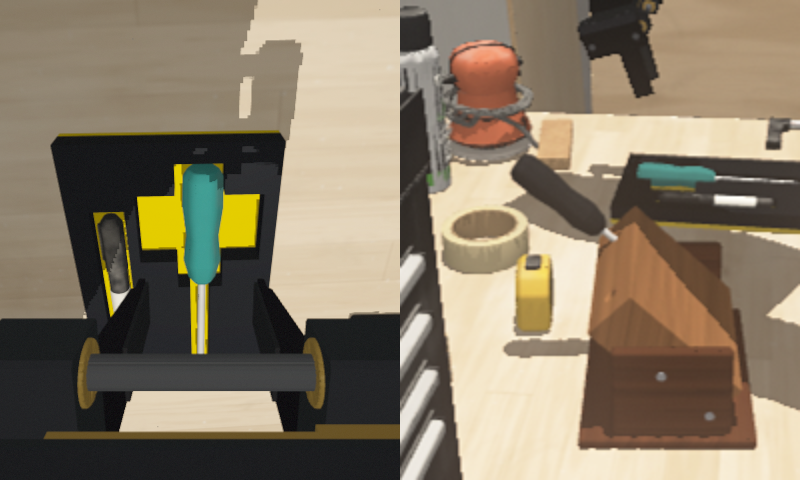

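The screwdriver lies in the cutout: handle (312,165–283) in the wide part, shank down the channel to (312,352), and the black screwdriver, marker and other items are in place. A quick height check confirms seating.

```bash
python3 - <<'E'
from ax import *
w=dict(np.load('wrist8.npz'));A=teal(w,(270,350,150,300));P=cloud(w);K=A[4]
for v in range(172,282,12):
    u=np.where(K[v])[0];m=int(u.mean());p=P[v,m-2:m+3].mean(0);print(v,m,len(u),p.round(4))
for v in(300,320,340):print(v,P[v,308:318,2].max().round(4),P[v,312].round(4))
print('end',P[167:170,312], 'tray top z',P[180,385])
E
```

```text
172 312 36 [ 0.5394 -0.275   0.0287]
184 312 40 [ 0.533  -0.2746  0.0341]
196 312 40 [ 0.5242 -0.2744  0.0346]
208 312 39 [ 0.5152 -0.2741  0.0352]
220 312 35 [ 0.5052 -0.2739  0.0346]
232 312 31 [ 0.4941 -0.2736  0.033 ]
244 312 33 [ 0.483  -0.2734  0.0321]
256 312 35 [ 0.4724 -0.2731  0.0327]
268 311 30 [ 0.4618 -0.272   0.0336]
280 312 19 [ 0.4476 -0.2725  0.0307]
300 0.0233 [ 0.4189 -0.2721  0.022 ]
320 0.0227 [ 0.3958 -0.2715  0.0222]
340 0.0223 [ 0.3708 -0.2708  0.0223]
end [[ 0.53924877 -0.27544792  0.01973032]
 [ 0.53930902 -0.27536221  0.02164191]
 [ 0.53928227 -0.27528445  0.02332832]] tray top z [ 0.52916132 -0.32647137  0.02468737]
```

```bash
python3 -m handwheel '[0,0,0,0,0,-1,0, 0,0,0,0,0,-1,0, 0,0,0,0,0,0,0, 0,0,0,0,0,0,0]'|tail -3; python3 -c "from station import close_job;print(close_job())"
```

```text
contact_force: [-0.9, 0.4, 0.1]
finger_gap: 0.0478
grasp_force: 0.0
the job is handed in; nothing more can be done
None
```

I pulled the teal screwdriver out of the block and laid it in its tray cutout, on the yellow floor, then let go and handed the job in. The last camera check showed it seated (handle top at 35 mm), with the black screwdriver and the other loose things looking undisturbed. The job returned no verdict.

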